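# Turn the drying tray over under the low shelf

### The job

A wooden drying tray lies upside down on the drying rack with a small blue jar left on it. Stand the jar on the white tile, then tip the tray over backwards onto the cork mat beneath the low shelf so that its open blue side is up, and push it back until it is square against the dark wooden strip at the back of the mat. Keep the tray on the rack the whole time and leave the bowl, the mug, the brush and the yellow block where they are.

Things in the scene. Friction and masses are not known exactly. Their poses are not given: they have to be found in the camera images.
- rack: Two-tier wooden drying rack fixed on the table, 245 deep (x) x 310 wide (y), open at front and back, its front facing roughly to the robot's right. Origin: at table height (z=0) below the middle of the cork mat's FRONT edge; x points to the rack's back, y to its left seen from its front, z up. Steel posts 18 square at x=5 and 150, y=+-140 mm.
- board_front (a point): On the rack: middle of the front edge of its lower board, at the board's top (rack x=-85, z=60 mm; axes as the rack). The board is 20 thick and runs back to x=160; beneath it there is free space in front of x=-45.
- mat_front (a point): On the rack: middle of the cork mat's front edge, at the board's top (rack x=0, z=60 mm; axes as the rack). The mat is 5 thick, 140 deep (x=0..140), 250 wide: its front edge is a 5 mm step for the tray's rear edge to bear against while it is tipped.
- stop (a point): On the rack: middle of the front face of the dark stop strip at the cork's top (rack x=140, z=65 mm; axes as the rack). The strip is 250 wide and rises 11 above the cork.
- shelf_front (a point): On the rack: middle of the front lower edge of the low slatted shelf (rack x=-15, z=205 mm; axes as the rack), 145 above the lower board. The shelf is 14 thick, 310 wide and runs back to x=157. Pots fixed on it, at |y| above 65 and x above 15, reach z=289.
- tray: Loose wooden tray 100 (x) x 140 (y) x 22 high, 0.24-0.38 kg, walls and floor 6, open side blue inside. Origin: centre of the OUTER face of its floor; z points to the open side (rim at 22). Starts upside down (z down), rim on the board, rear side 2-17 mm short of the mat, front side 18-32 over the board's front edge. Pushed up and back there, it swings about its rear edge and, past upright, falls onto the mat.
- jar: Blue lidded jar (white lid), 50 diameter, 58 high, 0.10-0.21 kg, loose, standing on the upturned tray. Origin: centre of its underside, z up.
- tile: White ceramic tile 130 x 130 x 8, fixed flat on the table, on the robot's left or right. Origin: centre of its underside (table height). The jar's whole foot belongs on it.
- bowl: Green bowl 110 wide, bystander, origin under its middle.
- mug: White mug 72 wide, 80 high, bystander, origin under its middle.
- brush: Brush lying on the table, bystander.
- wax: Yellow block 70 x 45 x 30, bystander.
Not all that is in view belongs to the job. There is more than one size of the tray; the one meant has the size given above.

How it is judged:
By the outcome, as a careful person would: the job done as asked, in the order asked, and still so for the second after the job is handed in, with the robot touching nothing.
It also fails if it takes over 72 s, if anything falls off the work surface, if the arm or the gripper's body presses on something with over 40 N, if the wrist force passes 120 N, or if a joint passes its speed limit or range.

### The arm

A 6-joint arm with a two-finger parallel gripper is mounted at the origin on the work surface. World frame = base frame: x ahead of the robot, y to its left, z up, the work surface at z = 0. Lengths are in m, angles in rad, forces in N, time in s.
With the tool pointing down it reaches from about 0.35 to 0.85 m from the base axis. Payload 8.1 kg.
Tool frame: the origin (TCP) lies at the very end of the fingers, on their centre line; the grasp point (between the pads) lies 19 mm behind it; z points along the fingers, y is the line along which they close (so a half turn about z gives the same grasp; the last joint's range is limited). The gripper opens to 93 mm and grips with 3 to 60 N. Pads are 15 mm wide; open, the fingers measure 128 mm over their backs; the gripper's body (75 mm by 188 mm) begins 65 mm behind the grasp point.
Start: joints at [-1.429, 0.13, 1.488, -0, 1.523, -0.085], TCP at [0.135, -0.585, 0.219] pointing down, gripper open.
Joint ranges: [-2.96, 2.96], [-0.89, 2.26], [0.02, 2.5], [-1.34, 4.48], [0, 2.73], [-2.66, 2.66]. Speed limits (rad/s): [2.39, 2.39, 2.79, 3.14, 3.14, 3.14].

### API

Orientations are given as a rotation vector (axis times angle).
In Python, from plant import robot gives the robot as it stands. The module is installed in compiled form; this text tells all that it offers.
- The arm moves only by the tool play_rows, never from a script. Its argument "increments" is text: rows parted by semicolons, each of 5 numbers parted by spaces: the shift along the tool's x, y, z in mm, then the turn about the tool's z in degrees, then the closure, from -1 (fully open) to 1 (shut). In form: dx dy dz yaw claw; .... A call has 1 to 20 rows; each row is the pose to reach, as a shift and turn from the pose commanded when the call began, along the tool's axes at that moment; what a row does not reach only later rows make up. A row lasts 1/10 s, in which the tool goes at most 50 mm and 8.59 degrees, less where a joint would pass 70% of its speed; a pose out of reach is approached as far as the arm can. A call with a gripper value outside its range is refused whole. The fingers move at their own pace and stop on an object; "force" is the grip in N (left out, the last holds). Time passes only in rows, so rows that repeat a pose let the fingers close. It gives the time, the measured TCP pose, the force, the opening and the grip force at its end, in the units of the state.
- robot.read_state(): the state, without advancing time (a new reading comes with each control period).
- robot.read_camera(name): name is "side" or "top"; returns the picture (480x640x3 uint8, blue, green, red); there is no depth.
- robot.calibration(name): a dict with "vertical_fov" (degrees; the focal length in pixels is half the picture's height over the tangent of half this angle, whatever the lens; pixels are square), "cx", "cy" (the principal point, pixels), "D" ([k1, k2, p1, p2, k3] as OpenCV has them; the pictures are not rectified), "rvec" (rotation vector, rad) and "tvec" (3), from world to camera coordinates, as OpenCV has them. Camera axes: x right, y down, z forward; pixel columns grow to the right and rows downward; lengths in m; the calibration is good to about 2 mm. A picture is of the moment at which its call begins. calibration takes no time and is no camera call.
- robot.close_job(): hands the job in; it is judged then, once.
Trained networks look in the newest picture that a camera, given by its name, has taken for a name from the list of things; names that differ only in an ending like _2 or _b are one class to them, and where a whole thing is asked for, a point or a joint stands for the part that bears it (a point fixed in the world has none). Each returns a list of dicts, best first, with "conf" (0 to 1); they miss things now and then, are a little off and sometimes report something else, mostly with a low value. They report only what shows in the picture. A call takes as long as a camera call. They do not tell look-alikes from the thing itself.
- robot.recognise(camera, query): "centre" ([x, y, z] in m, in world coordinates, good to about 4 mm: the middle of the surface that is visible of it).
- robot.regions_of(camera, query): "pixels" (480x640 bool, what is visible of it).
- robot.landmark_of(camera, query): "centre" ([x, y, z] in m, in world coordinates, good to about 4 mm: a listed point, or the origin of a listed thing).
The state is a dict: "t": time; "q": joint angles; "dq": joint speeds; "joint_torque": joint torques, N m; "tool_pos": TCP position; "orientation": TCP orientation; "force": force on the tool from outside, world axes, zero at the start; "wrist_torque": the same for the moment, N m; "opening": finger opening in m; "gripper_force": force on a finger pad.
Only numpy, scipy, OpenCV 4.12 (cv2) and the standard library are available. Lean on these libraries where they do the work, as an engineer would, in place of code of your own. Each camera call takes 0.05 s, during which the arm holds its last target. There are 200 camera calls.

## Working session

There is one attempt and no reset: what is moved stays moved. The work goes in short steps, Python scripts to look and compute and a tool call to move; the robot and the scene stay as the last step left them, time stands still between calls to the robot, and variables do not carry over. Pictures are saved under pics/ and viewed, at most 10 in all, crops included, and the job is handed in when it is done.

Besides the shell and the picture viewer there is one more tool, called after "Call:" as a command line: name --argument value ..., lists and objects as JSON in quotes. play_rows: Moves the arm, as the interface text tells. Its arguments: {"type":"object","properties":{"increments":{"type":"string"},"force":{"type":"number"}},"required":["increments"]}

```bash
mkdir -p pics
cat > h.py <<'E'
import numpy as np, cv2
from plant import robot
from scipy.spatial.transform import Rotation as R
def cal(n):
    c=robot.calibration(n); f=240/np.tan(np.radians(c["vertical_fov"])/2)
    return np.array([[f,0,c["cx"]],[0,f,c["cy"]],[0,0,1]]),np.array(c["D"],float),np.array(c["rvec"],float),np.array(c["tvec"],float)
def proj(n,P):
    K,D,r,t=cal(n); return cv2.projectPoints(np.array(P,float).reshape(-1,1,3),r,t,K,D)[0].reshape(-1,2)
def ray(n,px,z):
    K,D,r,t=cal(n); u=cv2.undistortPoints(np.array(px,float).reshape(-1,1,2),K,D).reshape(-1,2)
    M=cv2.Rodrigues(r)[0]; c=-M.T@t; d=np.c_[u,np.ones(len(u))]@M
    return c+d*((z-c[2])/d[:,2])[:,None]
E
cat > a.py <<'E'
from h import *
for n in("side","top"):
    cv2.imwrite(f"pics/{n}0.png",robot.read_camera(n))
    c=robot.calibration(n);M=cv2.Rodrigues(np.array(c["rvec"]))[0];print(n,-M.T@np.array(c["tvec"]))
    for q in("board_front","mat_front","stop","shelf_front","rack","tray","jar","tile","bowl","mug","brush","wax"):
        l=robot.landmark_of(n,q); print(n,q,[(np.round(x["centre"],3).tolist(),round(x["conf"],2)) for x in l[:3]])
s=robot.read_state();print(s)
E
python3 a.py
```

```text
side [1.20342962 0.43502219 1.2062832 ]
side board_front [([0.597, -0.071, 0.081], 0.38), ([0.546, 0.138, 0.07], 0.36)]
side mat_front [([0.569, -0.003, 0.061], 0.88), ([0.496, 0.398, 0.003], 0.16)]
side stop [([0.545, 0.138, 0.069], 0.65)]
side shelf_front [([0.57, -0.014, 0.208], 0.63)]
side rack [([0.568, 0.0, 0.002], 0.63)]
side tray [([0.247, 0.247, 0.03], 0.81), ([0.586, -0.062, 0.083], 0.8), ([0.193, -0.289, 0.032], 0.64)]
side jar [([0.596, -0.073, 0.08], 0.67), ([0.587, -0.062, 0.085], 0.51)]
side tile [([0.494, 0.397, -0.0], 0.82)]
side bowl [([0.7, -0.386, -0.003], 0.72)]
side mug [([0.708, 0.4, -0.0], 0.98), ([0.567, -0.004, 0.063], 0.18)]
side brush [([0.606, -0.514, 0.005], 0.67)]
side wax [([0.594, 0.488, -0.001], 0.84)]
top [ 0.2009724  -0.0196267   1.61239466]
top board_front [([0.572, -0.012, 0.2], 0.51)]
top mat_front [([0.569, 0.002, 0.059], 0.69)]
top stop [([0.547, 0.136, 0.064], 0.96), ([0.602, -0.514, 0.003], 0.62), ([0.596, -0.071, 0.085], 0.59)]
top shelf_front [([0.575, -0.013, 0.204], 0.7), ([0.586, -0.06, 0.082], 0.59)]
top rack [([0.566, 0.001, -0.002], 
[... 364 characters left out ...]
, -0.015, 0.2], 0.42)]
{'t': 1.3, 'q': array([-1.42939713e+00,  1.30364391e-01,  1.48824215e+00,  3.36881412e-05,
        1.52301221e+00, -8.54077802e-02]), 'dq': array([-0.00118953,  0.00119739,  0.00224095, -0.0003463 ,  0.00203038,
        0.00185238]), 'joint_torque': array([-2.03840136e-04, -5.59751308e+01, -4.92059183e+01,  7.67376507e-02,
        2.24231940e-02, -4.37826202e-07]), 'tool_pos': array([ 0.13494795, -0.58461166,  0.21863333]), 'orientation': array([-3.12138673e+00, -3.55498867e-01, -5.16880436e-05]), 'force': array([ 0.13163549, -0.43931546, -0.30967928]), 'wrist_torque': array([ 0.00610049,  0.02534228, -0.02558981]), 'gripper_force': 0.0, 'opening': 0.09287196377248622}
```

View pics/side0.png

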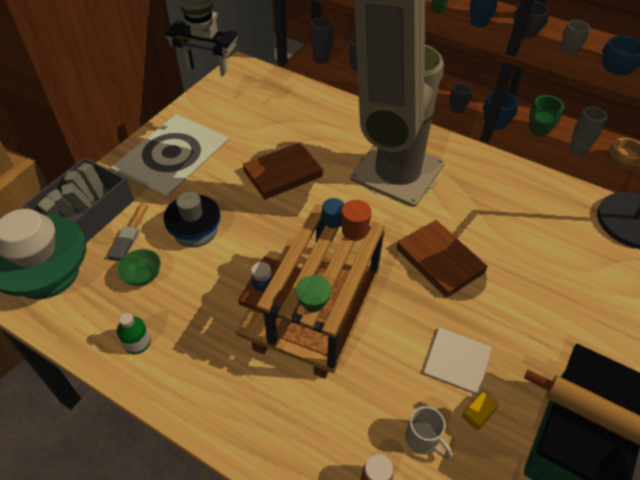

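View pics/top0.png

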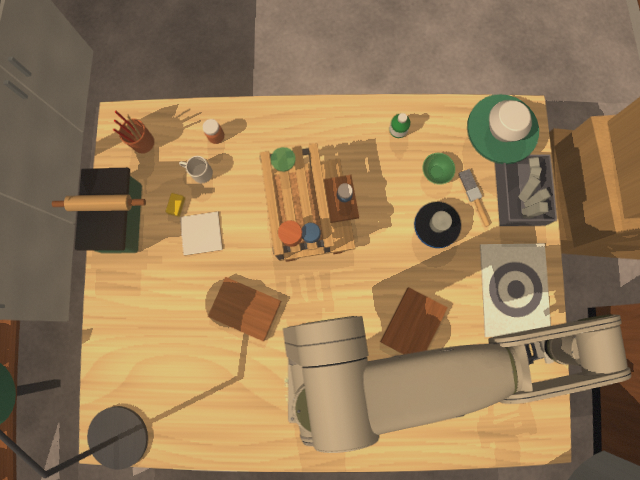

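The side and top views show the rack in the middle (mat front near (0.568, 0)), with its front facing −y. The jar is on the upturned tray at top px (345,190). The tile is at top px (202,233). The two larger dark trays at top px (245,307) and (415,320) are look-alikes.

```bash
cat >> h.py <<'E'
def go(P,ang=None,ref=None):
    "tool-axis mm to world points from state; ang: wanted world angle of tool y, deg"
    s=robot.read_state(); p=s["tool_pos"]; M=R.from_rotvec(s["orientation"]).as_matrix()
    print("t",s["t"],"tcp",np.round(p,4),"tool z",np.round(M[:,2],3),"yang",np.degrees(np.arctan2(M[1,1],M[0,1])),"F",np.round(s["force"],1),"open",s["opening"],"q",np.round(s["q"],2))
    for x in P: print(x,np.round((np.array(x)-p)@M*1000,1))
    if ang is not None: print("yaw",(np.degrees(np.arctan2(M[1,1],M[0,1]))-ang+180)%360-180)
u=np.array([-.16,.987]);u/=np.linalg.norm(u);v=np.array([-u[1],u[0]])
O=np.array([.5675,.0005])
def rk(x,y,z): return np.r_[O+u*x/1000+v*y/1000,z/1000]
def tork(P): d=np.array(P)[:2]-O; return np.round([d@u*1000,d@v*1000,P[2]*1000],1)
E
python3 - <<'E'
from h import *
print(tork([.587,-.0605,.08]),tork([.5955,-.073,.08]))
go([[.4,-.2,.3],[.5955,-.073,.2],[.5955,-.073,.098]],9.2)
E
```

```text
[-63.3  -9.5  80. ] [-77.  -15.9  80. ]
t 1.3 tcp [ 0.1349 -0.5846  0.2186] tool z [ 0.  0. -1.] yang -77.00500957430098 F [ 0.1 -0.4 -0.3] open 0.09287196377248622 q [-1.43  0.13  1.49  0.    1.52 -0.09]
[0.4, -0.2, 0.3] [ 344.8 -315.2  -81.3]
[0.5955, -0.073, 0.2] [ 563.8 -394.9   18.7]
[0.5955, -0.073, 0.098] [ 563.8 -394.9  120.7]
yaw -86.20500957430099
```

Call:
play_rows --increments "345 -315 -80 -86 -1;345 -315 -80 -86 -1;345 -315 -80 -86 -1;345 -315 -80 -86 -1;345 -315 -80 -86 -1;345 -315 -80 -86 -1;345 -315 -80 -86 -1;345 -315 -80 -86 -1;345 -315 -80 -86 -1;345 -315 -80 -86 -1;564 -395 -20 -86 -1;564 -395 -20 -86 -1;564 -395 -20 -86 -1;564 -395 -20 -86 -1;564 -395 -20 -86 -1;564 -395 -20 -86 -1;564 -395 10 -86 -1;564 -395 10 -86 -1"

```text
t: 3.1
tool_pos: [0.5934, -0.0726, 0.2046]
orientation: [-2.036, -2.385, 0.005]
force: [-1.3, -0.8, -1.3]
opening: 0.0928
gripper_force: 0.0
```

Run:
```python
from h import *
go([[.5955,-.073,.2],[.5955,-.073,.098]],9.2)
for n in("side","top"):
    robot.read_camera(n); print([(np.round(x["centre"],4).tolist(),round(x["conf"],2)) for x in robot.landmark_of(n,"jar")[:2]])
```

```text
t 3.1 tcp [ 0.5934 -0.0726  0.2046] tool z [-0.006  0.001 -1.   ] yang 9.016359889034131 F [-1.3 -0.8 -1.3] open 0.09284515420133242 q [-0.21  0.14  1.51 -0.    1.5  -0.36]
[0.5955, -0.073, 0.2] [-0.7  2.1  4.6]
[0.5955, -0.073, 0.098] [ -1.    2.7 106.6]
yaw -0.18364011096588229
[]
[]
```

Call:
play_rows --increments "0 0 40 0 -1;0 0 75 0 -1;0 0 105 0 -1;0 0 105 0 -1;0 0 105 0 1;0 0 105 0 1;0 0 105 0 1;0 0 105 0 1;0 0 105 0 1;0 0 85 0 1;0 0 50 0 1;0 0 0 0 1;0 0 -50 0 1;0 0 -100 0 1;0 0 -150 0 1;0 0 -150 0 1" --force 25

```text
t: 4.9
tool_pos: [0.5981, -0.0733, 0.3688]
orientation: [2.032, 2.379, 0.011]
force: [1.2, -0.2, 0.8]
opening: 0.0026
gripper_force: 0.0
```

Run:
```python
from h import *
go([[.47,.1,.38],[.496,.397,.20],[.496,.397,.028]],60)
```

```text
t 4.9 tcp [ 0.5981 -0.0733  0.3688] tool z [ 0.014 -0.003 -1.   ] yang 9.00495266723238 F [ 1.2 -0.2  0.8] open 0.002635195868738306 q [-0.21  0.11  1.24  0.    1.78 -0.36]
[0.47, 0.1, 0.38] [191.2 -99.2 -13.5]
[0.496, 0.397, 0.2] [481.4 -29.5 166. ]
[0.496, 0.397, 0.028] [482.3 -31.8 337.9]
yaw -50.995047332767626
```

Run:
```python
from h import *
for n in("side","top"):
    im=robot.read_camera(n); 
    for q in("jar","tray"):print(n,q,[(np.round(x["centre"],4).tolist(),round(x["conf"],2)) for x in robot.landmark_of(n,q)[:3]])
    if n=="side": cv2.imwrite("pics/s1.png",cv2.resize(im[180:390,180:430],None,fx=2.8,fy=2.8))
```

```text
side jar [([0.5967, -0.0749, 0.0832], 0.82), ([0.6047, -0.5129, 0.0049], 0.74)]
side tray [([0.1922, -0.2884, 0.0324], 0.95), ([0.5862, -0.0592, 0.0828], 0.89)]
top jar []
top tray [([0.5876, -0.0573, 0.0827], 0.94), ([0.2437, 0.2472, 0.0299], 0.9), ([0.1891, -0.2933, 0.0293], 0.71)]
```

View pics/s1.png

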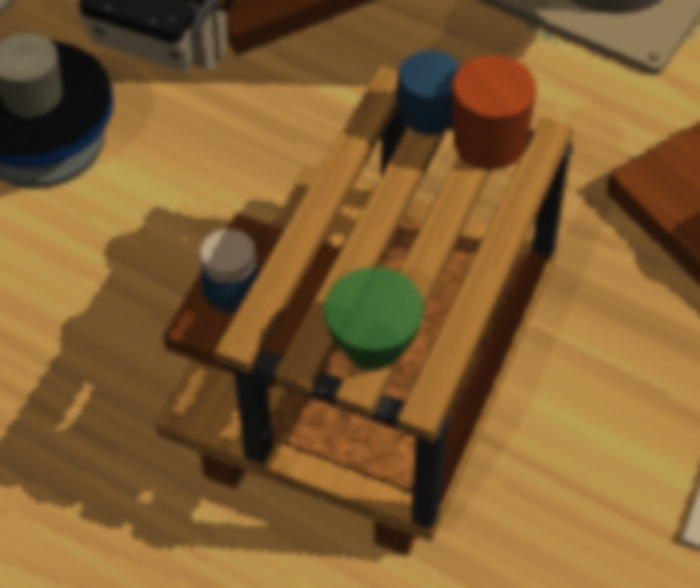

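The view shows the jar (crop px (228,265)) still standing on the tray, untouched. The fingers probably hadn't finished closing before the lift, so I'll retry with more dwell.

Call:
play_rows --increments "0 0 100 0 -1;0 0 150 0 -1;0 0 150 0 -1;0 0 150 0 -1;0 0 150 0 -1;0 0 150 0 -1;0 0 180 0 -1;0 0 210 0 -1;0 0 240 0 -1;0 0 258 0 -1;0 0 270 0 -1;0 0 270 0 -1;0 0 270 0 -1"

```text
t: 6.5
tool_pos: [0.5973, -0.0733, 0.091]
orientation: [2.039, 2.387, 0.002]
force: [0.9, 0.2, 0.9]
opening: 0.0924
gripper_force: 0.0
```

Call:
play_rows --increments "0 0 0 0 1;0 0 0 0 1;0 0 0 0 1;0 0 0 0 1;0 0 0 0 1;0 0 0 0 1;0 0 0 0 1;0 0 0 0 1" --force 25

```text
t: 7.3
tool_pos: [0.5958, -0.0729, 0.0887]
orientation: [2.04, 2.389, 0.0]
force: [1.7, 0.7, -0.6]
opening: 0.0495
gripper_force: 25.0
```

Call:
play_rows --increments "0 0 -40 0 1;0 0 -90 0 1;0 0 -140 0 1;0 0 -190 0 1;0 0 -240 0 1;0 0 -290 0 1;0 0 -290 0 1;190 -100 -290 -25 1;190 -100 -290 -25 1;190 -100 -290 -25 1;190 -100 -290 -25 1;190 -100 -290 -25 1;481 -30 -290 -50 1;481 -30 -290 -50 1;481 -30 -290 -50 1;481 -30 -290 -50 1;481 -30 -200 -50 1;481 -30 -200 -50 1;481 -30 -150 -50 1;481 -30 -110 -50 1"

```text
t: 9.3
tool_pos: [0.4904, 0.397, 0.212]
orientation: [-0.837, -3.028, 0.0]
force: [0.1, 0.5, -2.6]
opening: 0.0497
gripper_force: 25.0
```

Run:
```python
from h import *
go([[.496,.397,.1],[.496,.397,.017]],60)
```

```text
t 9.3 tcp [0.4904 0.397  0.212 ] tool z [-0. -0. -1.] yang 59.08760856510941 F [ 0.1  0.5 -2.6] open 0.04968929478980562 q [ 0.6   0.22  1.4   0.    1.52 -0.43]
[0.496, 0.397, 0.1] [ -4.8   2.9 112. ]
[0.496, 0.397, 0.017] [ -4.8   2.9 195. ]
yaw -0.9123914348905942
```

Call:
play_rows --increments "0 0 50 0 1;0 0 90 0 1;0 0 130 0 1;0 0 155 0 1;0 0 170 0 1;0 0 179 0 1;0 0 182 0 1;0 0 182 0 1;0 0 182 0 1;0 0 182 0 1"

```text
t: 10.3
tool_pos: [0.4917, 0.396, 0.0344]
orientation: [0.839, 3.026, 0.003]
force: [0.8, 0.2, -1.8]
opening: 0.0498
gripper_force: 25.0
```

Call:
play_rows --increments "0 0 0 0 1;0 0 0 0 1;0 0 0 0 1"

```text
t: 10.6
tool_pos: [0.4908, 0.3954, 0.0329]
orientation: [0.84, 3.027, 0.0]
force: [-0.6, -0.8, -2.7]
opening: 0.0491
gripper_force: 25.0
```

Call:
play_rows --increments "0 0 8 0 1;0 0 12 0 1;0 0 15 0 1;0 0 16 0 1;0 0 16 0 1;0 0 16 0 1"

```text
t: 11.2
tool_pos: [0.4908, 0.3954, 0.0168]
orientation: [0.84, 3.027, 0.0]
force: [1.0, 0.0, -1.9]
opening: 0.0498
gripper_force: 25.0
```

Call:
play_rows --increments "0 0 1 0 1;0 0 2 0 1;0 0 3 0 1;0 0 3 0 1"

```text
t: 11.6
tool_pos: [0.4908, 0.3954, 0.0147]
orientation: [0.84, 3.027, 0.0]
force: [-2.9, -1.9, 5.1]
opening: 0.0496
gripper_force: 25.0
```

Call:
play_rows --increments "0 0 0 0 -1;0 0 0 0 -1;0 0 0 0 -1;0 0 0 0 -1;0 0 0 0 -1;0 0 -30 0 -1;0 0 -80 0 -1;0 0 -130 0 -1;0 0 -180 0 -1;0 0 -230 0 -1;0 0 -280 0 -1"

```text
t: 12.7
tool_pos: [0.4904, 0.3951, 0.2959]
orientation: [0.84, 3.027, 0.0]
force: [0.5, 1.7, -0.0]
opening: 0.0932
gripper_force: 0.0
```

Run:
```python
from h import *
for n in("side","top"):
    robot.read_camera(n); print(n,[(np.round(x["centre"],4).tolist(),round(x["conf"],2)) for x in robot.landmark_of(n,"jar")[:2]])
Ps=[]
for n,p in(("side",(630,218)),("top",(118,435))):
    K,D,r,t=cal(n);Ps.append(K@np.c_[cv2.Rodrigues(r)[0],t])
un=[cv2.undistortPoints(np.array([[p]],float),cal(n)[0],cal(n)[1],P=cal(n)[0]).reshape(2,1) for n,p in(("side",(630,218)),("top",(118,435)))]
X=cv2.triangulatePoints(Ps[0],Ps[1],*un);print("lamp",(X[:3]/X[3]).T)
print(ray("top",[(118,435),(240,378),(245,330)],0))
go([[0.1,.6,.45]],9.2)
```

```text
side [([0.4924, 0.3959, 0.0076], 0.56)]
top [([0.4869, 0.3947, 0.0069], 0.71)]
lamp [[-0.16178476  0.64826877  0.02124175]]
[[-0.1673986   0.66159897  0.        ]
 [ 0.02498954  0.2617432   0.        ]
 [ 0.17664529  0.24738077  0.        ]]
t 12.9 tcp [0.4915 0.3959 0.296 ] tool z [ 0.004  0.002 -1.   ] yang 58.995228590011344 F [-0.7 -0.3 -1.1] open 0.092981157293287 q [ 0.6   0.19  1.28  0.    1.66 -0.43]
[0.1, 0.6, 0.45] [ 440.5  -26.1 -154.9]
yaw 49.795228590011334
```

The detections put the jar on the tile: (0.49, 0.395, 0.007). The fixed vertical tool can't reach under the shelf at z<135, so I want to see how much free space there is for the arm on the left.

Run:
```python
from h import *
im=robot.read_camera("top"); a=cv2.resize(im[280:480,0:260],None,fx=1.5,fy=1.5)
b=cv2.resize(robot.read_camera("side")[60:360,420:640],None,fx=1.5,fy=1.5)
h=max(a.shape[0],b.shape[0]);f=lambda i:np.pad(i,((0,h-i.shape[0]),(0,0),(0,0)))
cv2.imwrite("pics/lamp.png",np.hstack([f(a),f(b)]))
print(proj("top",[[0.05,.9,.5],[-.1,.9,.5],[0,.75,.4]]))
```

```text
[[-49.87827132 377.87697213]
 [-50.17045231 438.79822298]
 [ 24.18620787 398.26662145]]
```

View pics/lamp.png

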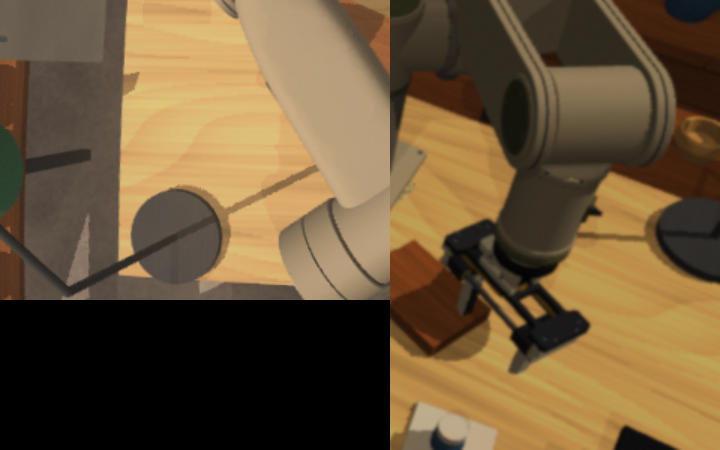

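The crop shows a desk lamp standing at about (−0.16, 0.65) with its head high to the left, so I'll stay away from azimuths near 90°. Next I test how the controller approaches an out-of-reach pose, in free space at azimuth 60°.

Call:
play_rows --increments "231 111 -200 0 -1;231 111 -200 0 -1;231 111 -200 0 -1;231 111 -200 0 -1;231 111 -200 0 -1;231 111 -200 0 -1;231 111 -200 0 -1;231 111 -200 0 -1;231 161 -200 0 -1;231 211 -200 0 -1;231 261 -200 0 -1;231 311 -200 0 -1;231 361 -200 0 -1;231 411 -200 0 -1"

```text
t: 14.4
tool_pos: [0.4039, 0.6949, 0.4258]
orientation: [0.838, 3.016, 0.063]
force: [-0.6, 0.5, 0.2]
opening: 0.093
gripper_force: 0.0
```

Run:
```python
from h import *
go([])
```

```text
t 14.4 tcp [0.4039 0.6949 0.4258] tool z [ 0.021  0.036 -0.999] yang 58.96199185611382 F [-0.6  0.5  0.2] open 0.09298347584910634 q [ 0.98  0.94  0.03  0.    2.14 -0.05]
```

Call:
play_rows --increments "0 0 0 0 -1;0 0 0 0 -1"

```text
t: 14.6
tool_pos: [0.4031, 0.6947, 0.4275]
orientation: [0.837, 3.016, 0.065]
force: [-0.2, -0.7, 0.5]
opening: 0.0932
gripper_force: 0.0
```

Call:
play_rows --increments "0 300 0 0 -1;0 300 0 0 -1;0 300 0 0 -1;0 300 0 0 -1;0 300 0 0 -1;0 300 0 0 -1"

```text
t: 15.2
tool_pos: [0.4352, 0.7443, 0.3524]
orientation: [0.833, 3.003, 0.131]
force: [0.3, -0.8, -0.6]
opening: 0.093
gripper_force: 0.0
```

Run:
```python
from h import *
go([])
```

```text
t 15.2 tcp [0.4352 0.7443 0.3524] tool z [ 0.044  0.075 -0.996] yang 58.98960368217373 F [ 0.3 -0.8 -0.6] open 0.09300061916348817 q [ 0.98  1.03  0.02  0.01  2.   -0.05]
```

Run:
```python
from h import *
a=np.radians(70);d=np.array([np.cos(a),np.sin(a)])
go([np.r_[.82*d,.42],np.r_[(.82+.3*.8)*d,.42+.3*.6]])
print(proj("side",[(0.05,.66,.6),(0.02,.8,.4)]))
```

```text
t 15.2 tcp [0.4352 0.7443 0.3524] tool z [ 0.044  0.075 -0.996] yang 58.98960368217373 F [ 0.3 -0.8 -0.6] open 0.09300061916348817 q [ 0.98  1.03  0.02  0.01  2.   -0.05]
[0.28045652 0.77054795 0.42      ] [146.2 -51.2 -72.1]
[0.36254135 0.99607418 0.6       ] [ 192.3  199.2 -230.9]
[[750.07286018  83.74667243]
 [768.70159352 181.13969083]]
```

Call:
play_rows --increments "146 -51 -72 0 -1;146 -51 -72 0 -1;146 -51 -72 0 -1;146 -51 -72 0 -1;180 100 -180 0 -1;192 200 -230 0 -1;192 200 -230 0 -1"

```text
t: 15.9
tool_pos: [0.2848, 0.7803, 0.4406]
orientation: [0.831, 2.995, 0.204]
force: [1.0, -0.9, -0.7]
opening: 0.093
gripper_force: 0.0
```

Run:
```python
from h import *
a=np.radians(70);d=np.array([np.cos(a),np.sin(a)]);p=robot.read_state()["tool_pos"]
go([p+np.r_[.24*d,.18],p+np.r_[.3*d,0]])
```

```text
t 15.9 tcp [0.2848 0.7803 0.4406] tool z [ 0.06   0.119 -0.991] yang 58.93622327871407 F [ 1.  -0.9 -0.7] open 0.0930092045956096 q [ 1.16  0.92  0.02 -0.01  2.06  0.13]
[0.36683924 1.00586265 0.62055371] [  47.5  257.3 -146.7]
[0.38736044 1.0622442  0.44055371] [ 57.2 291.8  39.6]
```

Call:
play_rows --increments "100 510 -290 0 -1;100 510 -290 0 -1;100 510 -290 0 -1;100 510 -290 0 -1;100 510 -290 0 -1;100 510 -290 0 -1;100 510 -290 0 -1;100 510 -290 0 -1"

```text
t: 16.7
tool_pos: [0.2847, 0.7855, 0.4617]
orientation: [0.827, 2.987, 0.274]
force: [-0.2, -0.3, 0.2]
opening: 0.0932
gripper_force: 0.0
```

Run:
```python
from h import *
a=np.radians(70);d=np.array([np.cos(a),np.sin(a)]);p=robot.read_state()["tool_pos"]
go([p+np.r_[.24*d,.18],p+np.r_[.3*d,0],p+np.r_[.0*d,0.3]])
```

```text
t 16.7 tcp [0.2847 0.7855 0.4617] tool z [ 0.075  0.161 -0.984] yang 58.942052438867215 F [-0.2 -0.3  0.2] open 0.09317190535234303 q [ 1.16  0.9   0.02 -0.01  2.04  0.13]
[0.36674455 1.01103596 0.64168421] [  48.6  263.6 -134.7]
[0.38726576 1.06741752 0.46168421] [ 56.6 289.8  53.1]
[0.28465971 0.78550973 0.76168421] [   5.5   53.  -295.2]
```

Call:
play_rows --increments "60 300 0 0 -1;60 300 0 0 -1"

```text
t: 16.9
tool_pos: [0.2957, 0.8163, 0.4399]
orientation: [0.824, 2.978, 0.342]
force: [0.1, -0.5, -0.9]
opening: 0.093
gripper_force: 0.0
```

Call:
play_rows --increments "60 300 0 0 -1;60 300 0 0 -1"

```text
t: 17.1
tool_pos: [0.3055, 0.8436, 0.4202]
orientation: [0.821, 2.968, 0.404]
force: [-0.9, 1.1, -0.6]
opening: 0.0929
gripper_force: 0.0
```

Call:
play_rows --increments "60 300 -100 0 -1;60 300 -100 0 -1"

```text
t: 17.3
tool_pos: [0.3091, 0.8552, 0.4319]
orientation: [0.817, 2.955, 0.472]
force: [-0.1, -0.2, 0.2]
opening: 0.0932
gripper_force: 0.0
```

Call:
play_rows --increments "60 300 -100 0 -1"

```text
t: 17.4
tool_pos: [0.3119, 0.8639, 0.443]
orientation: [0.813, 2.944, 0.528]
force: [0.7, -0.3, -1.0]
opening: 0.0925
gripper_force: 0.0
```

Call:
play_rows --increments "60 300 -100 0 -1"

```text
t: 17.5
tool_pos: [0.3147, 0.8727, 0.4564]
orientation: [0.809, 2.93, 0.588]
force: [0.3, 0.1, 0.7]
opening: 0.0926
gripper_force: 0.0
```

Run:
```python
from h import *
a=np.radians(70);d=np.array([np.cos(a),np.sin(a)]);p=robot.read_state()["tool_pos"]
go([p+np.r_[.24*d,.18],p+np.r_[.3*d,0],p+np.r_[.0*d,0.3]])
```

```text
t 17.5 tcp [0.3147 0.8727 0.4564] tool z [ 0.142  0.348 -0.927] yang 58.46084520744236 F [0.3 0.1 0.7] open 0.09264132575892509 q [1.17 0.93 0.02 0.01 1.8  0.14]
[0.39677379 1.09826663 0.6363653 ] [ 52.8 285.2 -76.8]
[0.417295   1.15464819 0.4563653 ] [ 53.3 272.9 112.6]
[0.31468896 0.87274041 0.7563653 ] [  16.9  111.4 -278. ]
```

Call:
play_rows --increments "50 280 -120 0 -1"

```text
t: 17.6
tool_pos: [0.3169, 0.8779, 0.4721]
orientation: [0.805, 2.918, 0.641]
force: [-1.2, -0.8, -0.1]
opening: 0.0928
gripper_force: 0.0
```

Call:
play_rows --increments "50 280 -120 0 -1"

```text
t: 17.7
tool_pos: [0.3191, 0.882, 0.4904]
orientation: [0.801, 2.903, 0.696]
force: [-0.1, 0.6, -0.2]
opening: 0.0928
gripper_force: 0.0
```

Call:
play_rows --increments "50 280 -120 0 -1"

```text
t: 17.8
tool_pos: [0.3209, 0.8854, 0.5088]
orientation: [0.796, 2.888, 0.749]
force: [0.1, -0.6, 0.6]
opening: 0.0928
gripper_force: 0.0
```

Call:
play_rows --increments "50 280 -120 0 -1"

```text
t: 17.9
tool_pos: [0.3222, 0.8882, 0.5273]
orientation: [0.791, 2.873, 0.801]
force: [0.1, 0.9, 0.5]
opening: 0.0928
gripper_force: 0.0
```

Call:
play_rows --increments "50 280 -120 0 -1"

```text
t: 18.0
tool_pos: [0.3233, 0.8902, 0.5465]
orientation: [0.787, 2.857, 0.851]
force: [-0.8, -0.2, -0.6]
opening: 0.0931
gripper_force: 0.0
```

Call:
play_rows --increments "50 280 -120 0 -1"

```text
t: 18.1
tool_pos: [0.324, 0.8914, 0.5663]
orientation: [0.781, 2.84, 0.901]
force: [0.3, -0.4, -0.9]
opening: 0.093
gripper_force: 0.0
```

Run:
```python
from h import *
a=np.radians(70);d=np.array([np.cos(a),np.sin(a)]);p=robot.read_state()["tool_pos"]
go([p+np.r_[.24*d,.18],p+np.r_[.3*d,0],p+np.r_[.0*d,0.3]])
```

```text
t 18.1 tcp [0.324  0.8914 0.5663] tool z [ 0.205  0.523 -0.827] yang 57.310222025100366 F [ 0.3 -0.4 -0.9] open 0.09301832942877279 q [1.16 0.84 0.02 0.02 1.68 0.13]
[0.40607907 1.11693694 0.74629547] [ 54.6 294.7 -14. ]
[0.42660028 1.1733185  0.56629547] [ 47.6 243.5 168.6]
[0.32399424 0.89141071 0.86629547] [  27.5  166.4 -248.1]
```

Call:
play_rows --increments "50 290 -40 0 -1"

```text
t: 18.2
tool_pos: [0.3274, 0.8988, 0.5804]
orientation: [0.775, 2.819, 0.958]
force: [-0.9, 0.3, -0.2]
opening: 0.0929
gripper_force: 0.0
```

Call:
play_rows --increments "50 290 -40 0 -1"

```text
t: 18.3
tool_pos: [0.3309, 0.9063, 0.5909]
orientation: [0.77, 2.801, 1.007]
force: [0.2, 0.3, -0.2]
opening: 0.0928
gripper_force: 0.0
```

Call:
play_rows --increments "50 290 -40 0 -1"

```text
t: 18.4
tool_pos: [0.3339, 0.9125, 0.6036]
orientation: [0.764, 2.781, 1.057]
force: [-0.2, 0.2, -0.7]
opening: 0.0931
gripper_force: 0.0
```

Call:
play_rows --increments "50 290 -40 0 -1"

```text
t: 18.5
tool_pos: [0.3364, 0.9176, 0.6182]
orientation: [0.758, 2.76, 1.108]
force: [0.6, -0.4, -0.5]
opening: 0.0931
gripper_force: 0.0
```

Call:
play_rows --increments "50 290 -40 0 -1"

```text
t: 18.6
tool_pos: [0.3384, 0.9216, 0.6342]
orientation: [0.752, 2.738, 1.158]
force: [0.0, 0.7, -0.4]
opening: 0.0929
gripper_force: 0.0
```

Call:
play_rows --increments "50 290 -40 0 -1"

```text
t: 18.7
tool_pos: [0.3401, 0.9246, 0.6512]
orientation: [0.745, 2.715, 1.207]
force: [0.2, 0.4, -0.5]
opening: 0.0929
gripper_force: 0.0
```

Call:
play_rows --increments "50 290 -40 0 -1"

```text
t: 18.8
tool_pos: [0.3412, 0.9266, 0.6691]
orientation: [0.738, 2.692, 1.256]
force: [0.2, 0.0, -0.1]
opening: 0.0926
gripper_force: 0.0
```

Call:
play_rows --increments "50 290 -40 0 -1"

```text
t: 18.9
tool_pos: [0.3421, 0.9276, 0.6878]
orientation: [0.731, 2.668, 1.303]
force: [-0.2, -0.3, 0.8]
opening: 0.093
gripper_force: 0.0
```

Run:
```python
from h import *
a=np.radians(70);d=np.array([np.cos(a),np.sin(a)]);p=robot.read_state()["tool_pos"]
go([p+np.r_[.24*d,.18],p+np.r_[.3*d,0],p+np.r_[.0*d,0.3]])
```

```text
t 18.9 tcp [0.3421 0.9276 0.6878] tool z [ 0.276  0.722 -0.634] yang 53.935131488450274 F [-0.2 -0.3  0.8] open 0.09298574386676386 q [1.15 0.77 0.02 0.04 1.46 0.13]
[0.42415351 1.15309387 0.867807  ] [ 53.1 286.5  71.5]
[0.44467472 1.20947543 0.687807  ] [ 36.9 186.6 232. ]
[0.34206868 0.92756764 0.987807  ] [  39.2  228.7 -190.2]
```

Call:
play_rows --increments "50 290 50 0 -1"

```text
t: 19.0
tool_pos: [0.3455, 0.9359, 0.7002]
orientation: [0.723, 2.64, 1.357]
force: [0.5, -0.5, 0.8]
opening: 0.093
gripper_force: 0.0
```

Call:
play_rows --increments "50 290 50 0 -1"

```text
t: 19.1
tool_pos: [0.3495, 0.9448, 0.7078]
orientation: [0.716, 2.615, 1.402]
force: [-1.1, -0.1, -1.5]
opening: 0.0931
gripper_force: 0.0
```

Call:
play_rows --increments "50 290 50 0 -1"

```text
t: 19.2
tool_pos: [0.3526, 0.9519, 0.718]
orientation: [0.709, 2.589, 1.447]
force: [0.2, -0.0, -1.0]
opening: 0.0929
gripper_force: 0.0
```

Run:
```python
from h import *
s=robot.read_state(); M=R.from_rotvec(s["orientation"]).as_matrix(); print(np.round(M,3), np.degrees(np.arccos(-M[2,2])))
# yaw so that tool y is horizontal
y=np.degrees(np.arctan2(-M[2,1],M[2,0])); print("yaw options (tool y horizontal)",np.degrees(np.arctan2(-M[2,1],M[2,0])))
go([[.35,.6,.5],[.3,.35,.5],[.42,0,.5],[.5,-.25,.4],rk(-170,-5,120)])
for n in("side","top"):
    robot.read_camera(n); print(n,[(np.round(x["centre"],4).tolist(),round(x["conf"],2)) for x in robot.landmark_of(n,"tray")])
```

```text
[[-0.888  0.35   0.298]
 [ 0.437  0.443  0.783]
 [ 0.142  0.825 -0.547]] 56.86528942954764
yaw options (tool y horizontal) -80.21819932497752
t 19.2 tcp [0.3526 0.9519 0.718 ] tool z [ 0.298  0.783 -0.547] yang 51.65279357366133 F [ 0.2 -0.  -1. ] open 0.09287721581523416 q [1.15 0.77 0.02 0.05 1.35 0.13]
[0.35, 0.6, 0.5] [-182.6 -336.7 -157. ]
[0.3, 0.35, 0.5] [-247.6 -465.  -367.6]
[0.42, 0, 0.5] [-507.2 -578.  -605.7]
[0.5, -0.25, 0.4] [-701.9 -743.2 -722.9]
[ 0.59963871 -0.16650929  0.12      ] [-793.6 -902.4 -474.8]
side [([0.588, -0.0608, 0.0835], 0.96), ([0.189, -0.2916, 0.0296], 0.88), ([0.2493, 0.248, 0.0295], 0.76)]
top [([0.59, -0.0568, 0.0822], 0.79), ([0.1917, -0.2885, 0.0286], 0.66), ([0.2446, 0.2511, 0.0299], 0.6), ([0.7048, 0.4015, 0.0021], 0.24)]
```

Run:
```python
from h import *
def tri(a,b):
    un=[cv2.undistortPoints(np.array([[p]],float),cal(n)[0],cal(n)[1],P=cal(n)[0]).reshape(2,1) for n,p in(("side",a),("top",b))]
    Ps=[cal(n)[0]@np.c_[cv2.Rodrigues(cal(n)[2])[0],cal(n)[3]] for n in("side","top")]
    X=cv2.triangulatePoints(Ps[0],Ps[1],*un);return (X[:3]/X[3]).ravel()
print("knob",tri((189,197),(441,221)),"pot",tri((192,218),(437,225)), "dry", tri((191,230),(437,226)))
```

```text
knob [ 0.501197   -0.36469731  0.13315786] pot [ 0.50428838 -0.369387    0.05191193] dry [ 0.50999939 -0.37940969  0.00186453]
```

Call:
play_rows --increments "-180 -335 -157 0 -1;-180 -335 -157 0 -1;-180 -335 -157 0 -1;-180 -335 -157 0 -1;-180 -335 -157 0 -1;-180 -335 -157 0 -1;-180 -335 -157 0 -1;-180 -335 -157 0 -1;-180 -335 -157 20 -1;-248 -465 -368 40 -1;-248 -465 -368 40 -1;-248 -465 -368 40 -1;-248 -465 -368 60 -1;-248 -465 -368 60 -1;-248 -465 -368 60 -1;-248 -465 -368 80 -1;-248 -465 -368 80 -1;-248 -465 -368 80 -1"

```text
t: 21.2
tool_pos: [0.3378, 0.3572, 0.5129]
orientation: [-1.953, -1.362, -1.008]
force: [-0.1, -0.1, 0.1]
opening: 0.0929
gripper_force: 0.0
```

Run:
```python
from h import *
go([[.40,.1,.55],[.45,-.1,.5],[.52,-.25,.35],rk(-170,-5,150)])
s=robot.read_state(); M=R.from_rotvec(s["orientation"]).as_matrix(); print(np.round(M,3))
```

```text
t 21.2 tcp [0.3378 0.3572 0.5129] tool z [ 0.266  0.778 -0.568] yang -19.629131446281324 F [-0.1 -0.1  0.1] open 0.09287654876983728 q [ 0.05 -0.89  2.03  0.87  1.53  0.59]
[0.4, 0.1, 0.55] [ -93.1  144.3 -204.7]
[0.45, -0.1, 0.5] [-230.   259.5 -318.7]
[0.52, -0.25, 0.35] [-418.5  378.6 -331.5]
[ 0.59963871 -0.16650929  0.15      ] [-522.4  429.3 -131.7]
[[ 0.205  0.942  0.266]
 [ 0.53  -0.336  0.778]
 [ 0.823 -0.019 -0.568]]
```

Call:
play_rows --increments "-93 144 -205 0 -1;-93 144 -205 0 -1;-93 144 -205 0 -1;-93 144 -205 0 -1;-93 144 -205 0 -1;-93 144 -205 0 -1;-230 260 -319 0 -1;-230 260 -319 0 -1;-230 260 -319 0 -1;-230 260 -319 0 -1;-418 379 -331 0 -1;-418 379 -331 0 -1;-418 379 -331 0 -1;-418 379 -331 0 -1;-418 379 -331 0 -1;-418 379 -331 0 -1"

```text
t: 22.8
tool_pos: [0.5242, -0.248, 0.3458]
orientation: [-1.944, -1.361, -1.006]
force: [-0.3, -0.1, -0.2]
opening: 0.093
gripper_force: 0.0
```

Run:
```python
from h import *
go([rk(-170,-9,150),rk(-150,-9,60)])
s=robot.read_state(); M=R.from_rotvec(s["orientation"]).as_matrix(); print(np.round(M,3))
```

```text
t 22.8 tcp [ 0.5242 -0.248   0.3458] tool z [ 0.261  0.783 -0.564] yang -19.313735455715175 F [-0.3 -0.1 -0.2] open 0.09297291213456621 q [-0.98  0.39  1.25  0.83  2.05 -0.44]
[ 0.60358717 -0.16586922  0.15      ] [-102.1   52.2  195.5]
[ 0.6003868  -0.14612694  0.06      ] [-166.6   44.6  260.9]
[[ 0.204  0.943  0.261]
 [ 0.527 -0.331  0.783]
 [ 0.825 -0.023 -0.564]]
```

Run:
```python
from h import *
go([rk(-165,-14,130),rk(-145,-14,40)])
```

```text
t 22.8 tcp [ 0.5242 -0.248   0.3458] tool z [ 0.261  0.783 -0.564] yang -19.313735455715175 F [-0.3 -0.1 -0.2] open 0.09297291213456621 q [-0.98  0.39  1.25  0.83  2.05 -0.44]
[ 0.60772265 -0.16013355  0.13      ] [-114.8   54.6  212.3]
[ 0.60452228 -0.14039127  0.04      ] [-179.3   47.1  277.7]
```

Call:
play_rows --increments "-60 27 100 -8 1;-115 55 195 -16 1;-115 55 212 -18 1;-115 55 212 -18 1;-115 55 212 -18 1;-115 55 212 -18 1;-115 55 212 -18 1;-150 51 245 -18 1;-179 47 277 -18 1;-179 47 277 -18 1;-179 47 277 -18 1;-179 47 277 -18 1" --force 20

```text
t: 24.0
tool_pos: [0.6081, -0.144, 0.0503]
orientation: [-1.765, -1.719, -1.151]
force: [0.4, 0.2, 0.5]
opening: 0.0023
gripper_force: 0.0
```

Run:
```python
from h import *
s=robot.read_state();print("rack tip",tork(s["tool_pos"]));M=R.from_rotvec(s["orientation"]).as_matrix()
print(np.round(np.c_[np.r_[u,0],np.r_[v,0],[0,0,1]].T@M,3))
go([rk(-109,-14,40),rk(-109,-14,47)])
im=robot.read_camera("side"); print([(tork(x["centre"]),round(x["conf"],2)) for x in robot.landmark_of("side","tray")[:3]])
cv2.imwrite("pics/s2.png",cv2.resize(im[130:390,130:430],None,fx=2.3,fy=2.3))
```

```text
rack tip [-149.1  -17.    50.3]
[[ 0.62  -0.3    0.725]
 [ 0.007 -0.922 -0.388]
 [ 0.784  0.246 -0.57 ]]
t 24.0 tcp [ 0.6081 -0.144   0.0503] tool z [ 0.267  0.778 -0.57 ] yang -8.817386226837282 F [0.4 0.2 0.5] open 0.002294208001030039 q [-0.79  0.67  1.45  0.83  1.58 -1.  ]
[ 0.59876161 -0.10485517  0.04      ] [ 16.9 -17.3  33.8]
[ 0.59876161 -0.10485517  0.047     ] [ 22.4 -15.6  29.8]
[(array([296.7, 277.2,  32.7]), 0.89), (array([-228.4,  414.8,   33.7]), 0.76), (array([-61.8, -12.3,  81.8]), 0.72)]
```

View pics/s2.png

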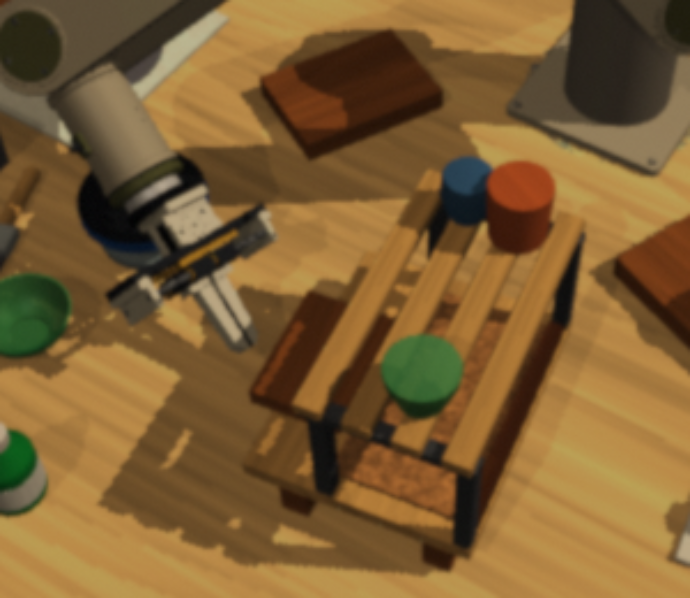

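```bash
cat >> h.py <<'E'
def rel(P):
    s=robot.read_state();M=R.from_rotvec(s["orientation"]).as_matrix()
    for x in P: print(x,np.round((rk(*x)-s["tool_pos"])@M*1000,1))
E
python3 - <<'E'
from h import *
rel([(-142,-14,38),(-109,-14,38)])
E
```

```text
(-142, -14, 38) [-4.8 -7.4 10.4]
(-109, -14, 38) [ 15.6 -17.3  34.3]
```

Call:
play_rows --increments "-5 -6 10 0 1;-5 -8 10 0 1;-5 -8 10 0 1;-5 -8 10 0 1"

```text
t: 24.5
tool_pos: [0.6015, -0.1353, 0.0345]
orientation: [-1.764, -1.713, -1.148]
force: [-0.2, 0.0, -0.0]
opening: 0.0004
gripper_force: 0.0
```

Run:
```python
from h import *
s=robot.read_state();print("rack tip",tork(s["tool_pos"]),s["force"])
rel([(-140,-12,39),(-109,-12,39),(-109,-12,47),(-96,-12,50),(-92,-12,73),(-82,-12,97)])
```

```text
rack tip [-139.5  -11.9   34.5] [-0.16347253  0.04048913 -0.03016274]
(-140, -12, 39) [ 3.2  1.3 -2.9]
(-109, -12, 39) [22.3 -8.  19.7]
(-109, -12, 47) [28.6 -6.  15.1]
(-96, -12, 50) [39.  -9.2 22.9]
(-92, -12, 73) [59.5 -4.9 12.8]
(-82, -12, 97) [84.6 -2.1  6.4]
```

Call:
play_rows --increments "3 1 -3 0 1;10 -2 5 0 1;18 -6 14 0 1;22 -8 20 0 1;22 -8 20 0 1;26 -7 17 0 1;29 -6 15 0 1;34 -8 19 0 1;39 -9 23 0 1;39 -9 23 0 1"

```text
t: 25.5
tool_pos: [0.5951, -0.092, 0.0502]
orientation: [-1.764, -1.714, -1.148]
force: [1.1, -1.1, -1.7]
opening: 0.0003
gripper_force: 0.7
```

Run:
```python
from h import *
s=robot.read_state();print("rack tip",tork(s["tool_pos"]),s["force"])
for n in ("side","top"):
  im=robot.read_camera(n); print([(tork(x["centre"]),round(x["conf"],2)) for x in robot.landmark_of(n,"tray")[:4]])
rel([(-92,-12,73),(-82,-12,97),(-66,-12,118),(-46,-12,134)])
```

```text
rack tip [-95.7 -12.4  50.2] [ 1.06477243 -1.08125029 -1.69647976]
[(array([-228. ,  419.3,   33.6]), 0.94), (array([296.2, 276.6,  31.1]), 0.79), (array([-50.8,  -8.1,  85.1]), 0.67)]
[(array([-47.6,  -9.5,  86. ]), 0.92), (array([-225.5,  418.2,   31.5]), 0.86), (array([296.2, 280.1,  31.9]), 0.77)]
(-92, -12, 73) [ 20.6   4.1 -10.3]
(-82, -12, 97) [ 45.7   6.8 -16.7]
(-66, -12, 118) [ 72.1   7.1 -16.9]
(-46, -12, 134) [ 97.    4.9 -11.5]
```

Call:
play_rows --increments "7 1 -4 0 1;14 3 -7 0 1;21 4 -10 0 1;29 5 -12 0 1;37 6 -15 0 1;46 7 -17 0 1;46 7 -17 0 1"

```text
t: 26.4
tool_pos: [0.5929, -0.0784, 0.0991]
orientation: [-1.763, -1.716, -1.149]
force: [0.5, -0.5, -0.6]
opening: 0.0002
gripper_force: 0.5
```

Run:
```python
from h import *
s=robot.read_state();print("rack tip",tork(s["tool_pos"]),s["force"])
im=robot.read_camera("side"); cv2.imwrite("pics/s3.png",cv2.resize(im[130:390,180:430],None,fx=2.3,fy=2.3))
rel([(-82,-12,97),(-66,-12,118),(-46,-12,134),(-30,-12,141),(-20,-12,143)])
```

```text
rack tip [-82.  -12.5  99.1] [ 0.48113387 -0.48208    -0.5957935 ]
(-82, -12, 97) [-1.  -0.7  0.8]
(-66, -12, 118) [25.4 -0.4  0.5]
(-46, -12, 134) [50.3 -2.5  5.9]
(-30, -12, 141) [65.7 -5.6 13.6]
(-20, -12, 143) [73.5 -8.1 19.7]
```

View pics/s3.png

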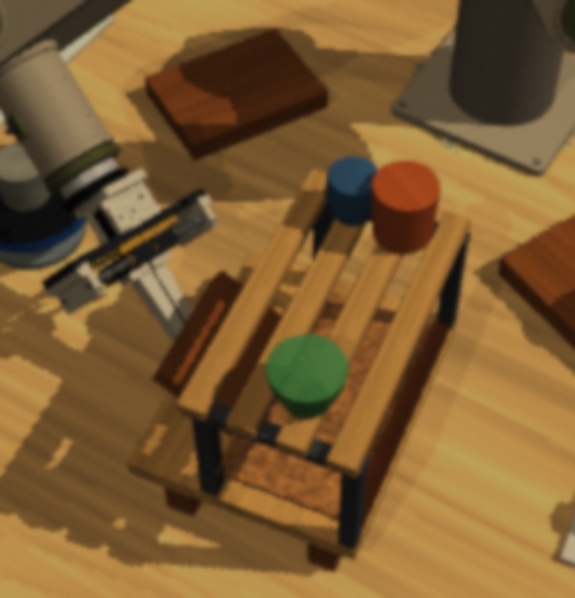

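The tray's front edge (crop px 160–230, 280–390) is up on the finger at roughly 30°, and the tray is straight to the rack. I carry on along the arc.

Call:
play_rows --increments "8 0 0 0 1;16 0 0 0 1;25 0 0 0 1;34 -1 2 0 1;42 -2 4 0 1;50 -3 6 0 1;58 -4 10 0 1;66 -6 14 0 1;66 -6 14 0 1"

```text
t: 27.35
tool_pos: [0.5834, -0.0256, 0.1406]
orientation: [-1.762, -1.714, -1.148]
force: [1.8, -0.2, 0.6]
opening: 0.0005
gripper_force: 0.0
```

Run:
```python
from h import *
s=robot.read_state();print("rack tip",tork(s["tool_pos"]),s["force"])
im=robot.read_camera("side"); cv2.imwrite("pics/s4.png",cv2.resize(im[130:390,180:430],None,fx=2.3,fy=2.3))
print([(tork(x["centre"]),round(x["conf"],2)) for x in robot.landmark_of("side","tray")[:4]])
rel([(-20,-12,143),(-10,-12,144),(0,-12,144),(-60,-12,130)])
```

```text
rack tip [-28.4 -11.5 140.6] [ 1.81293189 -0.21959478  0.56328858]
[(array([-1.000e-01, -1.090e+01,  1.177e+02]), 0.81), (array([298.6, 277.7,  32.4]), 0.7), (array([-221.9,  418.3,   33.8]), 0.69), (array([-4.2,  0.1, 64.1]), 0.56)]
(-20, -12, 143) [ 7.9 -1.7  5.3]
(-10, -12, 144) [14.9 -4.4 12. ]
(0, -12, 144) [21.  -7.4 19.3]
(-60, -12, 130) [-27.    7.2 -16.4]
```

View pics/s4.png

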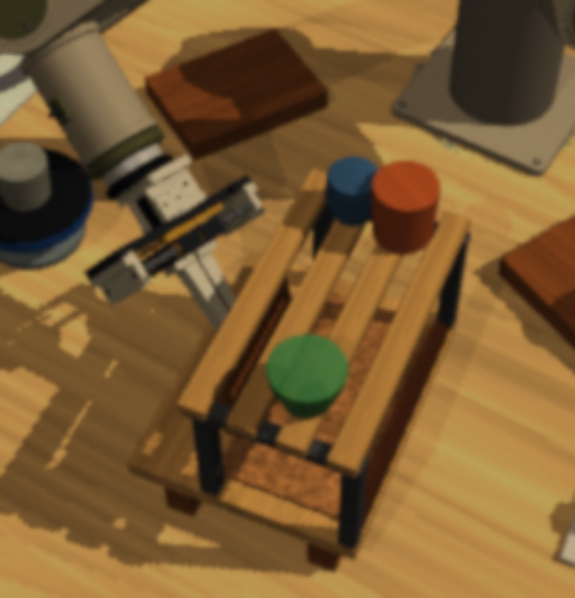

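The tray is about 70° up under the front slat (crop px (255,340)), so I push it past upright.

Call:
play_rows --increments "5 -1 3 0 1;10 -3 8 0 1;15 -4 12 0 1;21 -7 19 0 1;24 -9 26 0 1;24 -9 26 0 1;24 -9 26 0 1;24 -9 26 0 1"

```text
t: 28.25
tool_pos: [0.5795, 0.0092, 0.1421]
orientation: [-1.764, -1.714, -1.148]
force: [0.3, -0.1, 0.3]
opening: 0.0005
gripper_force: 0.0
```

Run:
```python
from h import *
s=robot.read_state();print("rack tip",tork(s["tool_pos"]),s["force"])
for n in("side","top"):
  im=robot.read_camera(n); print([(tork(x["centre"]),round(x["conf"],2)) for x in robot.landmark_of(n,"tray")[:4]])
  if n=="side":cv2.imwrite("pics/s5.png",cv2.resize(im[160:390,230:430],None,fx=2.6,fy=2.6))
rel([(-60,-12,130),(-60,-12,78),(-10,-12,78),(15,-12,76)])
```

```text
rack tip [  6.7 -13.3 142.1] [ 0.26615206 -0.07652872  0.31778028]
[(array([ 67.2, -11.6,  65.7]), 0.86), (array([294.2, 278.5,  28.1]), 0.77)]
[(array([295.4, 280.2,  27.6]), 0.96), (array([69.4, -8.5, 64.7]), 0.93), (array([-226. ,  418.8,   32. ]), 0.84)]
(-60, -12, 130) [-50.6  15.9 -42. ]
(-60, -12, 78) [-91.5   3.4 -12.4]
(-10, -12, 78) [-60.6 -11.6  23.9]
(15, -12, 76) [-46.8 -19.6  43.3]
```

View pics/s5.png

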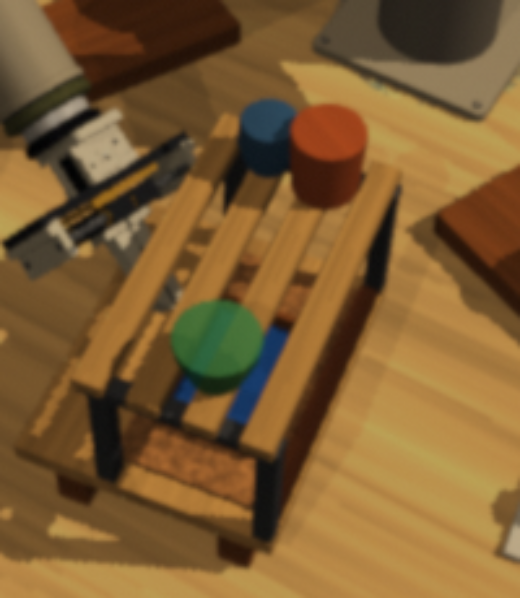

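The tray lies flat on the mat with the blue side up (crop px (255,375)), its centre at rack x≈68. It needs about 22 mm more to reach the strip. Next: retreat, lower, and push.

Run:
```python
from h import *
rel([(-60,-26,130),(-60,-26,85),(-60,-26,78),(0,-26,78)])
```

```text
(-60, -26, 130) [-50.6  28.8 -36.6]
(-60, -26, 85) [-86.  18. -11.]
(-60, -26, 78) [-91.5  16.3  -7. ]
(0, -26, 78) [-54.5  -1.7  36.6]
```

Call:
play_rows --increments "-25 14 -18 0 1;-51 29 -37 0 1;-51 29 -37 0 1;-70 23 -22 0 1;-86 18 -11 0 1;-91 16 -7 0 1;-91 16 -7 0 1;-91 16 -7 0 1"

```text
t: 29.25
tool_pos: [0.6026, -0.0538, 0.0792]
orientation: [-1.763, -1.714, -1.149]
force: [-0.5, -1.0, 0.7]
opening: 0.0004
gripper_force: 0.0
```

Run:
```python
from h import *
s=robot.read_state();print("rack tip",tork(s["tool_pos"]),s["force"])
rel([(-10,-26,78),(4,-26,78),(20,-26,78),(30,-26,78)])
```

```text
rack tip [-59.2 -26.   79.2] [-0.4942044  -0.97653142  0.65687111]
(-10, -26, 78) [ 29.4 -15.   36.5]
(4, -26, 78) [ 38.  -19.2  46.7]
(20, -26, 78) [ 47.9 -24.   58.3]
(30, -26, 78) [ 54.1 -27.   65.6]
```

Call:
play_rows --increments "15 -8 18 0 1;29 -15 36 0 1;38 -19 47 0 1;42 -21 52 0 1;46 -23 56 0 1;50 -25 61 0 1;50 -25 61 0 1"

```text
t: 29.95
tool_pos: [0.5894, 0.028, 0.0773]
orientation: [-1.764, -1.714, -1.148]
force: [1.0, -0.2, -0.5]
opening: 0.0006
gripper_force: 0.1
```

Run:
```python
from h import *
s=robot.read_state();print("rack tip",tork(s["tool_pos"]),np.array(s["force"])[:2]@u,s["force"])
for n in("side","top"):
  im=robot.read_camera(n); print([(tork(x["centre"]),round(x["conf"],2)) for x in robot.landmark_of(n,"tray")[:4]])
rel([(30,-26,78),(34,-26,78)])
```

```text
rack tip [ 23.6 -26.   77.3] -0.37990173455321863 [ 0.99050234 -0.22429329 -0.45350293]
[(array([ 81. , -11.9,  62.5]), 0.98), (array([-225.4,  418. ,   31.8]), 0.89), (array([297.4, 279.6,  30.4]), 0.87)]
[(array([-226.6,  418.2,   29.1]), 0.83), (array([298.9, 279.9,  29. ]), 0.71), (array([ 475.5, -100.9,   -1.3]), 0.65), (array([84.9, -7.4, 65.9]), 0.63)]
(30, -26, 78) [ 5.  -1.6  4.4]
(34, -26, 78) [ 7.5 -2.8  7.3]
```

Call:
play_rows --increments "2 -1 2 0 1;4 -1 4 0 1;5 -2 5 0 1;6 -2 6 0 1;6 -2 6 0 1"

```text
t: 30.65
tool_pos: [0.5882, 0.0355, 0.0775]
orientation: [-1.766, -1.715, -1.147]
force: [-2.7, -8.7, 0.9]
opening: 0.0007
gripper_force: 3.8
```

Run:
```python
from h import *
s=robot.read_state();print("rack tip",tork(s["tool_pos"]),np.array(s["force"])[:2]@u,s["force"])
for n in("side","top"):
  im=robot.read_camera(n); print([(tork(x["centre"]),round(x["conf"],2)) for x in robot.landmark_of(n,"tray")[:4]])
```

```text
rack tip [ 31.2 -26.   77.5] -8.143237805678744 [-2.69595367 -8.68657527  0.86889312]
[(array([ 86. , -10.2,  67.1]), 0.9), (array([-86.3,  -1.5,  62.6]), 0.59), (array([-224.2,  418.1,   33.5]), 0.57), (array([296. , 274.5,  29.4]), 0.56)]
[(array([85.8, -8.8, 65.9]), 0.95), (array([-225.9,  421. ,   27.6]), 0.87), (array([294.2, 278.1,  29.2]), 0.74)]
```

Call:
play_rows --increments "1 0 1 0 1;2 -1 2 0 1;3 -1 3 0 1;3 -1 3 0 1"

```text
t: 31.25
tool_pos: [0.5885, 0.0364, 0.0776]
orientation: [-1.771, -1.718, -1.146]
force: [-10.4, -27.0, 0.9]
opening: 0.0005
gripper_force: 12.6
```

Run:
```python
from h import *
s=robot.read_state();print("rack tip",tork(s["tool_pos"]),np.array(s["force"])[:2]@u,s["force"])
im=robot.read_camera("side"); print([(tork(x["centre"]),round(x["conf"],2)) for x in robot.landmark_of("side","tray")[:2]])
im=robot.read_camera("top")
a=robot.read_camera("side")[190:380,250:410]; b=im[130:270,250:370]
a=cv2.resize(a,(480,570));b=cv2.resize(b,(320,373));c=np.zeros((570,800,3),np.uint8);c[:,:480]=a;c[:373,480:]=b
cv2.imwrite("pics/s6.png",c)
rel([(-60,-26,85)])
```

```text
rack tip [ 32.  -26.5  77.6] -24.961726902252067 [-10.36188747 -26.96732082   0.89952987]
[(array([ 475.1, -100.6,    2.4]), 0.69), (array([-226.5,  417.5,   29.9]), 0.67)]
(-60, -26, 85) [-51.5  29.1 -70.8]
```

View pics/s6.png

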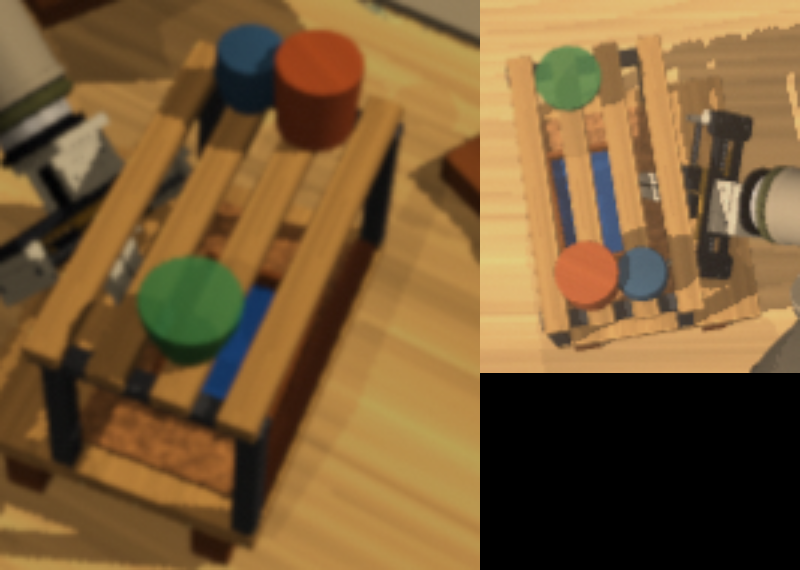

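The tray is pressed against the strip at 25 N without yielding. Its blue floor (right crop px (590,200)) lies parallel to the slats. Now I retreat.

Call:
play_rows --increments "-10 6 -15 0 1;-25 14 -35 0 1;-51 29 -71 0 1;-51 29 -71 0 1;-51 35 -110 0 1;-51 35 -150 0 1;-51 35 -170 0 1;-51 35 -170 0 1"

```text
t: 32.25
tool_pos: [0.5826, -0.1304, 0.1451]
orientation: [-1.767, -1.716, -1.15]
force: [0.6, 0.2, -0.2]
opening: 0.0004
gripper_force: 0.0
```

Run:
```python
from h import *
s=robot.read_state();print(s["t"],"rack tip",tork(s["tool_pos"]),s["force"])
for n in("side","top"):
  im=robot.read_camera(n)
  for q in("tray","jar","stop"): print(n,q,[(tork(x["centre"]),np.round(x["centre"],3),round(x["conf"],2)) for x in robot.landmark_of(n,q)[:3]])
m=robot.regions_of("top","tray"); hsv=cv2.cvtColor(im,cv2.COLOR_BGR2HSV)
b=cv2.inRange(hsv,(100,140,50),(125,255,255)); ys,xs=np.nonzero(b[150:260,255:350]); P=np.c_[xs+255,ys+150].astype(float)
W=np.array([tork(x) for x in ray("top",P,.071)]); k=(abs(W[:,1]+10)<80)&(W[:,0]>30)&(W[:,0]<150);W=W[k]
for lo in range(-80,65,12):
    w=W[(W[:,1]>=lo)&(W[:,1]<lo+12)]
    if len(w): print(lo,w[:,0].min(),w[:,0].max(),len(w))
print("y",W[:,1].min(),W[:,1].max())
```

```text
32.25 rack tip [-131.7    6.1  145.1] [ 0.57737121  0.2065134  -0.22477602]
side tray [(array([294.1, 278.3,  30.9]), array([0.246, 0.246, 0.031]), 0.92), (array([85.9, -8.7, 64. ]), array([0.562, 0.087, 0.064]), 0.6), (array([-225. ,  420.5,   34.6]), array([ 0.188, -0.289,  0.035]), 0.56)]
side jar [(array([400.8,  13.1,   4.8]), array([0.49 , 0.394, 0.005]), 0.91), (array([-404.5,  -67.3,   -1. ]), array([ 0.699, -0.388, -0.001]), 0.34)]
side stop [(array([138.7,   2.5,  69. ]), array([0.543, 0.137, 0.069]), 0.57)]
top tray [(array([298.1, 280.6,  30.2]), array([0.243, 0.25 , 0.03 ]), 0.87), (array([-224.1,  420. ,   29.2]), array([ 0.189, -0.288,  0.029]), 0.72), (array([88.9, -7.2, 62.7]), array([0.56 , 0.089, 0.063]), 0.71)]
top jar [(array([401.7,  17.5,   8.2]), array([0.486, 0.394, 0.008]), 0.68)]
top stop [(array([404. ,   6.8,   2.6]), array([0.496, 0.398, 0.003]), 0.31)]Traceback (most recent call last):
  File "<stdin>", line 8, in <module>
  File "h.py", line 10, in ray
    K,D,r,t=cal(n); u=cv2.undistortPoints(np.array(px,float).reshape(-1,1,2),K,D).reshape(-1,2)
                      ~~~~~~~~~~~~~~~~~~~^^^^^^^^^^^^^^^^^^^^^^^^^^^^^^^^^^^^^^^^
cv2.error: OpenCV(4.12.0) /io/opencv/modules/calib3d/src/undistort.dispatch.cpp:347: error: (-215:Assertion failed) CV_IS_MAT(_src) && CV_IS_MAT(_dst) && (_src->rows == 1 || _src->cols == 1) && (_dst->rows == 1 || _dst->cols == 1) && _src->cols + _src->rows - 1 == _dst->rows + _dst->cols - 1 && (CV_MAT_TYPE(_src->type) == CV_32FC2 || CV_MAT_TYPE(_src->type) == CV_64FC2) && (CV_MAT_TYPE(_dst->type) == CV_32FC2 || CV_MAT_TYPE(_dst->type) == CV_64FC2) in function 'cvUndistortPointsInternal'
```

Run:
```python
from h import *
for n,box in(("top",(255,350,150,260)),("side",(250,410,190,380))):
    im=robot.read_camera(n).astype(int)
    b=(im[...,0]>im[...,2]+40)&(im[...,0]>70)
    ys,xs=np.nonzero(b); P=np.c_[xs,ys].astype(float); P=P[(xs>box[0])&(xs<box[1])&(ys>box[2])&(ys<box[3])]
    if not len(P): print(n,"none"); continue
    W=np.array([tork(x) for x in ray(n,P,.071)]); W=W[(abs(W[:,1]+10)<85)&(W[:,0]>30)&(W[:,0]<150)]
    print(n,len(W),W.min(0),W.max(0))
    for lo in range(40,140,10):
        w=W[(W[:,0]>=lo)&(W[:,0]<lo+10)]
        if len(w)>5: print(" x",lo,"y",w[:,1].min(),w[:,1].max(),len(w))
```

```text
top 206 [ 65.8 -70.2  71. ] [121.4  47.1  71. ]
 x 60 y -68.6 47.1 45
 x 70 y -70.2 46.6 115
 x 80 y -63.7 41.8 42
side 256 [ 77.1 -54.9  71. ] [94.8 49.8 71. ]
 x 70 y -53.5 48.9 22
 x 80 y -54.2 49.8 158
 x 90 y -54.9 48.0 76
```

```bash
python3 -c "
from plant import robot
print(robot.close_job())"
```

```text
the job is handed in; nothing more can be done
None
```

I handed the job in after about 32 s of the 72 s limit: the jar is on the tile, and the tray lies blue side up against the back strip; I inferred that it sits square from the firm 25 N push, because the slats hid its edges from the cameras.

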